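# Mark a batch of corner blocks

## Robot

A 7-joint arm with a two-finger parallel gripper is mounted at the origin on the work surface. World frame = base frame: x ahead of the robot, y to its left, z up, the work surface at z = 0. Lengths are in m, angles in degrees, forces in N, time in s.
With the tool pointing down it reaches from about 0.425 to 0.875 m from the base axis. Payload 4.7 kg.
Tool frame: the origin (TCP) lies midway between the tips of the shut fingers; the grasp point (between the pads) lies env.grip_point_offset behind it (env.grip_point_offset is the distance from the TCP to the grasp point, in m); z points along the fingers, y is the line along which they close (so a half turn about z gives the same grasp; the last joint's range is limited). The gripper opens to 87 mm and grips with 3 to 60 N. Pads are 19 mm wide; open, the fingers measure 117 mm over their backs; the gripper's body (75 mm by 190 mm) begins 51 mm behind the grasp point.
Start: joints at [69.907, 18.392, -4.016, 83.108, 1.295, 78.541, -3.26], TCP at [0.232, -0.607, 0.223] pointing down, gripper open.
Joint ranges: [-163.93, 163.93], [-17.29, 119.83], [-79.2, 71.16], [3.27, 140.29], [-89.18, 269.18], [5.43, 117.66], [-154.24, 154.24]. Speed limits (degrees/s): [147.25, 147.25, 180, 180, 180, 180, 180].

## Interface

Orientations are given as [roll, pitch, yaw] about the fixed x, y, z axes, in that order (R = Rz(yaw) Ry(pitch) Rx(roll)).
In Python, from cell import env gives the robot as it stands.
- The arm moves only by the shell command python3 -m creep 'ROWS' [FORCE]. ROWS is a JSON object of lists of equal length, an entry for each row: "translation": the shift along the tool's x, y, z in units of 0.08 m (1.0 is 0.08 m), a list of three; "turn": the turn, a rotation vector about the tool's x, y, z in units of 180 degrees (1.0 is 180 degrees), a list of three; "grip": the opening, from 0 (shut) to 1 (fully open). In form: {"translation": [[x, y, z], ...], "turn": [[ax, ay, az], ...], "grip": [grip, ...]}. A call has 1 to 5 rows; each row shifts and turns the commanded pose from where the row before left it, along the tool's axes as they then stand; what a row does not reach is not made up. A row lasts 1/8 s, in which the tool goes at most 62.5 mm and 10.7 degrees, less where a joint would pass 70% of its speed; a pose out of reach is approached as far as the arm can. A call with a number of a shift or a turn outside -1 to 1 is refused whole. A call with a gripper value outside its range is refused whole. The fingers move at their own pace and stop on an object; FORCE is the grip in N (left out, the last holds). Time passes only in rows, so rows that do not move let the fingers close. It gives the time, the measured TCP pose, the force, the opening and the grip force at its end, in the units of the state.
- env.get_obs(): the state, without advancing time (a new reading comes with each control period).
- env.read_camera(name): name is "side" or "top" or "wrist"; returns a dict with "frame" (400x640x3 uint8, red, green, blue), "z_map" (400x640 float32, m along the optical axis (not along the pixel's ray), 0 where there is no reading), "K" (3x3 intrinsics, pixels), "D" ([k1, k2, p1, p2, k3] as OpenCV has them; the pictures are not rectified), "rvec" (rotation vector, rad) and "tvec" (3), from world to camera coordinates, as OpenCV has them. Camera axes: x right, y down, z forward; pixel columns grow to the right and rows downward; lengths in m; the calibration is good to about 2 mm. A picture is of the moment at which its call begins.
- env.sign_off(): hands the job in; it is judged then, once.
The state is a dict: "time_s": time; "qpos": joint angles; "joint_velocities": joint speeds; "effort": joint torques, N m; "tool_pos": TCP position; "tool_rot": TCP orientation; "force": force on the tool from outside, world axes, zero at the start; "wrist_torque": the same for the moment, N m; "grip_width": finger opening in m; "grasp_force": force on a finger pad.
Only numpy, scipy, OpenCV 4.12 (cv2) and the standard library are available. Lean on these libraries where they do the work, as an engineer would, in place of code of your own. Each camera call takes 0.05 s, during which the arm holds its last target. There are 200 camera calls.

## Task

Clear the marking board by standing the pigment jar upright on the round cork coaster, then with the straightedge held in the gripper push the four to six scattered spruce blocks together as a group towards the fence until every one lies wholly on the dark marking strip. Lay the straightedge back along its cork mat, let go of it, and with the gripper empty press the spring pedal down to its stop for about a second, with all the blocks still on the strip, to mark them. Then take the straightedge again and sweep the whole batch sideways into the cork-floored tray at the end of the board, every block wholly inside, and finish with the straightedge standing on its bar along the middle of its mat as you found it. Leave the other things on the bench alone.

Things in the scene. Friction and masses are not known exactly. Their poses are not given: they have to be found in the camera images.
- station: Fixed marking station: a level grey board 16 mm thick (upper face at z = 16 mm; origin on the bench). Axes: x away from the robot to the fence, y to the tray, z up. Board spans x -155 to 155, y -205 to 315 mm. Fence: aluminium bar along the whole far side, 30 mm above the board, near face at x = 120; behind it a green housing 42 mm high.
- strip (a point): Centre of the marking strip, on the board's upper face (station x = 70, y = 0): a dark steel inlay with brass points, level with the board, 100 mm (station x 20 to 120, up to the fence) by 300 mm (y -150 to 150).
- tray (a point): Centre of the tray floor (station x = -3, y = 226): cork, level with the board, x -126 to 120, y 150 to 303 mm, with walls 30 mm high at its far side (the fence), its end (y = 303) and its near side; open towards the strip (y = 150).
- straightedge_grip (a point): Straightedge: aluminium bar 220 long (its x axis), 26 wide (y), 18 mm high, with a wooden rib along its middle to hold it by, 100 long, 16 thick, reaching from the bar up to 72 mm above the bar's underside. This point is in the rib's middle, 48 mm above the underside. 0.2 to 0.33 kg; it stands by itself on the bar. Ends and sides are alike.
- mat: Fixed cork mat, 270 (x axis) by 90 (y) mm, 4 mm thick; origin at the centre of its underside. Home of the straightedge, which lies along it.
- pedal (a joint): Spring pedal, hinged at its far end (+x of pedal_base). 0 = up at rest, 0.28 rad = pressed down on its stop; about 6 N on the pad starts it and 10 N brings it to the stop; it springs back when let go.
- pedal_pad (a point): Middle of the upper face of the pedal's rubber pad (80 x 60 mm), where it is pressed; it moves with the pedal, about 30 mm down over the whole stroke, 110 mm from the hinge.
- pedal_base: Fixed steel base of the pedal, 170 (x) by 90 (y) mm, 10 mm thick; origin at the centre of its underside. The pedal's free end points to -x and its raised edge is about 67 mm above the bench.
- jar_centre (a point): Closed glass pigment jar with a lid, 48 mm across, 50 mm tall, 0.12 kg, standing on the marking strip at the start; the point is its centre, 25 mm above its underside.
- coaster: Fixed round cork coaster, 72 mm across, 5 mm thick, on the bench to the left of the tray; origin at the centre of its underside.
- block1_centre (a point): Spruce corner block, 34 (x) by 26 (y) by 24 mm (z) with a rebate along one long upper edge, 20 g; the point lies at its centre, 12 mm above its underside. One of up to six alike; may be absent.
- block2_centre (a point): Spruce corner block, 34 (x) by 26 (y) by 24 mm (z) with a rebate along one long upper edge, 20 g; the point lies at its centre, 12 mm above its underside. One of up to six alike; may be absent.
- block3_centre (a point): Spruce corner block, 34 (x) by 26 (y) by 24 mm (z) with a rebate along one long upper edge, 20 g; the point lies at its centre, 12 mm above its underside. One of up to six alike; may be absent.
- block4_centre (a point): Spruce corner block, 34 (x) by 26 (y) by 24 mm (z) with a rebate along one long upper edge, 20 g; the point lies at its centre, 12 mm above its underside. One of up to six alike; may be absent.
- block5_centre (a point): Spruce corner block, 34 (x) by 26 (y) by 24 mm (z) with a rebate along one long upper edge, 20 g; the point lies at its centre, 12 mm above its underside. One of up to six alike; may be absent.
- block6_centre (a point): Spruce corner block, 34 (x) by 26 (y) by 24 mm (z) with a rebate along one long upper edge, 20 g; the point lies at its centre, 12 mm above its underside. One of up to six alike; may be absent.
- string_spool: Bystander, not part of the job: copper spool 48 mm across, 34 mm tall, at the near right. Origin at the middle of its underside.
- block_plane: Bystander, not part of the job: small plane 110 x 36 x 46 mm, at the far right beside mat and pedal. Origin at the middle of its underside.
- glue_pot: Bystander, not part of the job: open copper pot 60 mm across, 55 mm tall, at the right, beyond the far ends of mat and pedal. Origin at the middle of its underside.
- gclamp: Bystander, not part of the job: blue clamp frame 100 x 55 x 12 mm, lying at the near left. Origin at the middle of its underside.

How it is judged:
By the outcome, as a careful person would: the job done as asked, in the order asked, and still so for the second after the job is handed in, with the robot touching nothing.
Of block1, block2, block3, block4, block5, block6 only 4 to 6 are there at a start; the rules pass over those that are not, and their reading is None.
At some moment in a run one of block1, block2, block3, block4, block5, block6 may be knocked a few centimetres aside while the robot is not near it.
Once in a run the grip may slacken for a moment while it holds something.
It also fails if it takes over 176 s, if anything falls off the work surface, if the arm or the gripper's body presses on something with over 40 N, if the wrist force passes 120 N, or if a joint passes its speed limit or range.

## Working session

There is one attempt and no reset: what is moved stays moved. The work goes in short steps, Python scripts to look and compute and a shell command to move; the robot and the scene stay as the last step left them, time stands still between calls to the robot, and variables do not carry over. Pictures are saved under pics/ and viewed, at most 14 in all, crops included, and the job is handed in when it is done.

```bash
ls; mkdir -p pics; cat > h.py <<'E'
import numpy as np, cv2
from cell import env
from scipy.spatial.transform import Rotation as R
def cam(n, save=None):
    c=env.read_camera(n)
    if save: cv2.imwrite('pics/'+save+'.png', c['frame'][:,:,::-1])
    return c
def cloud(c):
    z=c['z_map']; h,w=z.shape
    u,v=np.meshgrid(np.arange(w),np.arange(h))
    p=cv2.undistortPoints(np.stack([u,v],-1).reshape(-1,1,2).astype(np.float64),c['K'],np.array(c['D'],float)).reshape(h,w,2)
    P=np.dstack([p[...,0]*z,p[...,1]*z,z]).reshape(-1,3)
    Rm=cv2.Rodrigues(np.array(c['rvec'],float))[0]
    W=(P-np.array(c['tvec']).ravel())@Rm
    W[z.ravel()==0]=np.nan
    return W.reshape(h,w,3)
def proj(c,p):
    return cv2.projectPoints(np.array(p,float).reshape(-1,1,3),np.array(c['rvec'],float),np.array(c['tvec'],float),c['K'],np.array(c['D'],float))[0].reshape(-1,2)
E
python3 - <<'E'
from h import *
o=env.get_obs();print(o, env.grip_point_offset)
for n in('top','side'):
    c=cam(n,n+'0'); print(n,(-cv2.Rodrigues(c['rvec'])[0].T@np.array(c['tvec']).reshape(3)).round(3))
    np.save(n+'0.npy',cloud(c))
E
```

```text
pics
{'time_s': 0.0, 'qpos': array([69.90694984, 18.43848951, -4.01649061, 83.17250451,  1.29401168,
       78.53911603, -3.26043477]), 'joint_velocities': array([-0.03449093, -0.02227052,  0.12858604,  0.0809398 ,  0.00177423,
        0.01869191,  0.06300233]), 'effort': array([-2.88895499e-04, -4.91295254e+01, -4.04369496e-01, -3.12530100e+01,
       -6.40480220e-02,  4.38670255e-02,  2.12813875e-04]), 'tool_pos': array([ 0.23167125, -0.60675111,  0.22148908]), 'tool_rot': array([-1.79895076e+02,  4.28164119e-03,  2.09030287e+01]), 'force': array([-0.84942644,  0.34460518, -0.49545896]), 'wrist_torque': array([-0.03962998,  0.04415248,  0.01429221]), 'grasp_force': 0.0, 'grip_width': 0.08686603423212817} 0.0187
top [ 0.357 -0.042  1.149]
side [0.249 0.611 0.859]
```

View pics/top0.png

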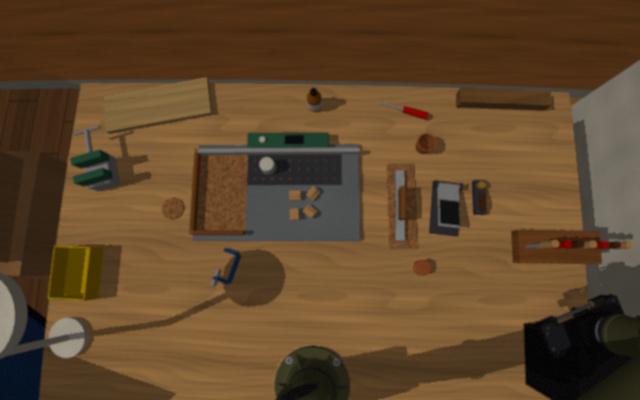

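View pics/side0.png

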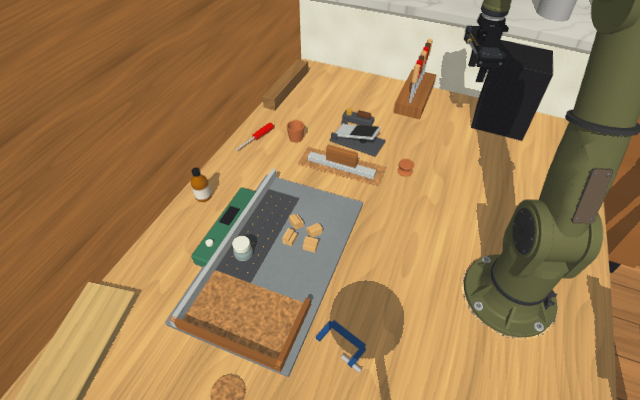

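Top view: four blocks at about (295,195), (313,192), (295,213) and (311,211); jar (266,165), coaster (173,208), straightedge on its mat at (402,205), pedal at (447,205). The side view agrees.

```bash
cat >> h.py <<'E'
def rect(pts):
    (c,s,a)=cv2.minAreaRect((pts[:,:2]*1000).astype(np.float32)); return np.round(c,1),np.round(s,1),round(a,1)
def comps(W,zlo,zhi,box,minpx=12):
    x0,x1,y0,y1=box
    with np.errstate(invalid='ignore'):
        m=(W[...,2]>zlo)&(W[...,2]<zhi)&(W[...,0]>x0)&(W[...,0]<x1)&(W[...,1]>y0)&(W[...,1]<y1)
    n,l=cv2.connectedComponents(m.astype(np.uint8),connectivity=4)
    out=[]
    for i in range(1,n):
        k=l==i
        if k.sum()>=minpx:
            v,u=np.where(k); out.append((W[k],u.mean(),v.mean()))
    return out
E
python3 - <<'E'
from h import *
for n in('top','side'):
    W=np.load(n+'0.npy'); print(n)
    for nm,zl,zh in(('blocks',.03,.043),('jar/fence',.044,.05),('house',.052,.061),('>61',.061,.09)):
        for p,u,v in comps(W,zl,zh,(.2,.9,-.5,.6),10):
            print(nm,len(p),round(u),round(v),p.mean(0).round(4),rect(p))
# colors: coaster & mat by image in top
W=np.load('top0.npy')
for u,v in((173,208),(402,205),(392,240),(402,180),(300,225),(447,205),(447,190),(440,228),(225,190)): print(u,v,W[v,u].round(4))
E
python3 - <<'E'
import cv2,numpy as np
i=cv2.imread('pics/top0.png')
a=cv2.resize(i[130:255,240:400],None,fx=5,fy=5,interpolation=cv2.INTER_CUBIC)[:600]; cv2.imwrite('pics/c1.png',cv2.convertScaleAbs(a,alpha=1.6))
b=cv2.resize(i[150:270,360:520],None,fx=5,fy=5,interpolation=cv2.INTER_CUBIC); cv2.imwrite('pics/c2.png',cv2.convertScaleAbs(b,alpha=1.6))
E
```

```text
top
blocks 40 464 102 [ 0.879  -0.4672  0.0366] (array([ 877. , -469.7]), array([53. , 22.9]), 61.9)
blocks 21 315 107 [0.8475 0.0171 0.036 ] (array([847.6,  17.4]), array([10.3, 35.3]), 6.3)
blocks 54 316 138 [0.7421 0.0101 0.0412] (array([743.5,   8.3]), array([45.1, 25.4]), 15.2)
blocks 56 326 137 [ 0.7474 -0.0225  0.0403] (array([744.6, -27.5]), array([47.4, 25.6]), 37.5)
blocks 263 259 140 [0.7321 0.1891 0.0407] (array([730.9, 178. ]), array([ 50.7, 102.6]), 1.4)
blocks 39 281 137 [0.743  0.1193 0.0412] (array([743.1, 120.2]), array([26.8, 19.5]), 3.8)
blocks 24 290 134 [0.7552 0.0907 0.0405] (array([754.5,  90.5]), array([ 8.3, 35.2]), 1.2)
blocks 10 306 135 [0.7508 0.0396 0.0407] (array([750.2,  40.5]), array([17.3,  6.9]), 65.9)
blocks 13 275 138 [0.7398 0.1396 0.0411] (array([741.4, 138.5]), array([ 7.9, 17.6]), 70.5)
blocks 38 429 140 [ 0.7485 -0.3482  0.0361] (array([ 747.2, -345.6]), array([46.6, 19.7]), 49.7)
blocks 12 310 139 [0.7375 0.0289 0.0408] (array([737.1,  28.4]), array([10.9, 11.2]), 43.6)
blocks 11 270 141 [0.7281 0.1538 0.0411] (array([727.3, 153.9]), array([
[... 8826 characters left out ...]
.1]), array([29.6,  6.8]), 25.2)
>61 101 373 132 [ 0.4831 -0.3919  0.0639] (array([ 486. , -395.6]), array([65.1, 34.6]), 80.4)
>61 234 342 151 [ 0.5391 -0.2525  0.0728] (array([ 540.1, -256.5]), array([100.6,  21.6]), 0.8)
>61 181 199 181 [0.8599 0.0277 0.0756] (array([862.4,  25.9]), array([46. , 32.2]), 39.8)
>61 214 241 243 [0.6482 0.1596 0.0669] (array([648.7, 159.1]), array([41.1, 43.6]), 57.1)
173 208 [0.5121 0.4594 0.0066]
402 205 [ 0.5299 -0.2517  0.0795]
392 240 [ 0.4317 -0.2351  0.003 ]
402 180 [ 0.6185 -0.2637  0.0219]
300 225 [0.469  0.0504 0.0179]
447 205 [ 0.5385 -0.3945  0.049 ]
447 190 [ 0.5881 -0.401   0.033 ]
440 228 [ 0.4718 -0.3823  0.0128]
225 190 [0.5728 0.2924 0.017 ]
```

View pics/c2.png

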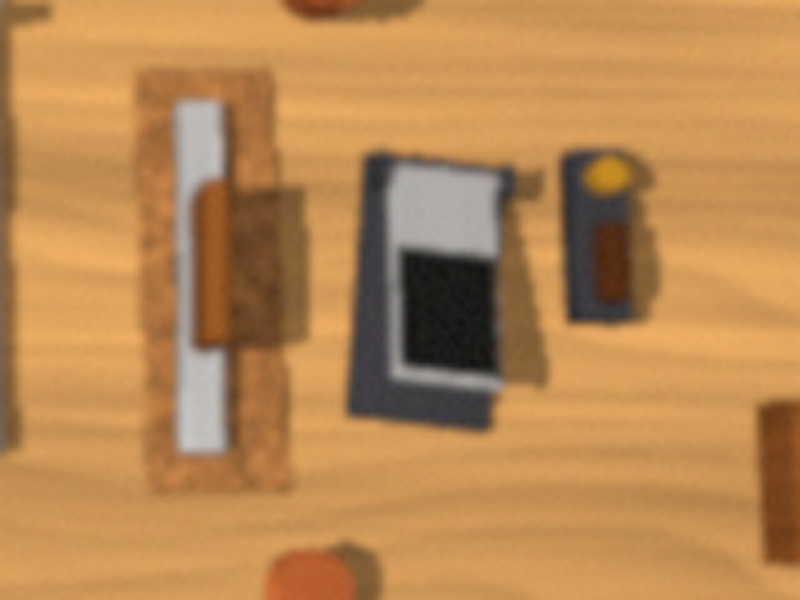

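View pics/c1.png

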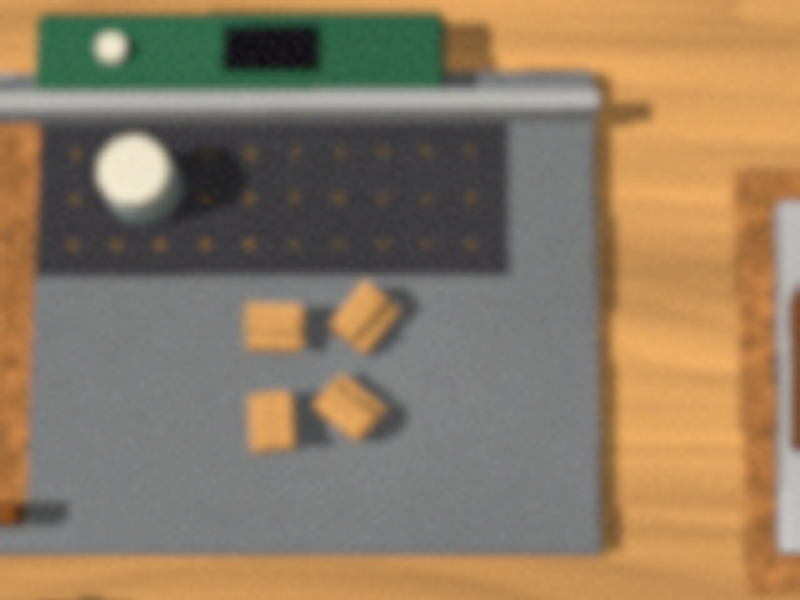

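Crops: strip corners are at top-image px (248,154), (247,184), (341,154) and (342,184). The straightedge bar runs from px (395,170) to (406,240), with its mat around it. The pedal pad is near (450,212), with the pedal's free end towards the robot. Only four blocks are present.

```bash
cat >> h.py <<'E'
def ray(c,u,v,z):
    p=cv2.undistortPoints(np.array([[[u,v]]],float),c['K'],np.array(c['D'],float)).ravel()
    Rm=cv2.Rodrigues(np.array(c['rvec'],float))[0]; o=-Rm.T@np.array(c['tvec']).ravel(); d=Rm.T@np.array([p[0],p[1],1])
    return (o+d*(z-o[2])/d[2])[:2]
E
python3 - <<'E'
from h import *
c=cam('top')
def show(nm,pts,z,off):
    q=np.array([ray(c,off[0]+a/5-.4,off[1]+b/5-.4,z) for a,b in pts]); print(nm,(q*1000).round(1).tolist(),'mean',(q.mean(0)*1000).round(1),rect(q))
show('strip',[(40,122),(36,272),(508,272),(507,122)],.016,(240,130))
show('boardcorner BR',[(602,552)],.016,(240,130))
show('mat',[(137,70),(272,68),(292,490),(150,490)],.004,(360,150))
show('bar',[(175,100),(225,100),(230,453),(176,453)],.022,(360,150))
show('pbase',[(368,152),(512,165),(490,430),(348,412)],.010,(360,150))
f=c['frame'].astype(int); 
# pad: dark pixels in cloud
W=cloud(c); r=f[195:235,435:465].sum(2)<90; P=W[195:235,435:465][r]; P=P[P[:,2]>.04]; print('pad',len(P),P.mean(0).round(4),rect(P))
# fence edge fit
k=[p for p,u,v in comps(W,.030,.040,(.67,.72,-.12,.36),8)]; k=np.vstack(k); a=np.polyfit(k[:,1],k[:,0],1); print('fence x=',a, np.degrees(np.arctan(-a[0])))
# coaster
s=f[190:226,155:192]; m=((s[...,0]<np.median(s[...,0])*.85)).astype(np.uint8); n,l,st,ce=cv2.connectedComponentsWithStats(m); i=1+st[1:,4].argmax(); print(st[i],ce[i], ray(c,155+ce[i][0],190+ce[i][1],.005), ray(c,155+st[i][0],190+ce[i][1],.005),ray(c,155+st[i][0]+st[i][2]-1,190+ce[i][1],.005))
E
```

```text
strip [[692.6, 228.5], [594.1, 224.4], [601.9, -73.7], [699.7, -71.1]] mean [647.1  77. ] (array([647.2,  77.4]), array([ 98.5, 299.8]), 1.5)
boardcorner BR [[428.3, -135.0]] mean [ 428.3 -135. ] (array([ 428.3, -135. ]), array([0., 0.]), 0.0)
mat [[675.3, -219.5], [679.0, -306.4], [410.3, -315.4], [408.1, -227.6]] mean [ 543.2 -267.2] (array([ 543.2, -267. ]), array([268.9,  87.8]), 1.9)
bar [[651.4, -240.6], [652.3, -272.2], [431.0, -273.4], [430.1, -240.5]] mean [ 541.2 -256.7] (array([ 541.2, -256.3]), array([222.,  33.]), 0.3)
pbase [[624.0, -365.3], [618.2, -457.2], [449.9, -437.6], [458.9, -349.3]] mean [ 537.7 -402.3] (array([ 538.6, -402.8]), array([ 92. , 169.4]), 84.2)
pad 379 [ 0.5159 -0.3986  0.0564] (array([ 516.7, -399.1]), array([53.1, 69.6]), 82.4)
fence x= [-0.03584916  0.6990583 ] 2.0531262477304892
[  9   8  21  22 271] [19.70848708 18.53136531] [0.51077707 0.45432295] [0.50975694 0.4895408 ] [0.51165416 0.4239282 ]
```

```bash
python3 -m creep '{"translation":[[0,0,0],[0,0,0],[0.365,-0.6275,0],[0.365,-0.6275,0],[0.365,-0.6275,0]],"turn":[[0,0,0.0535],[0,0,0.0535],[0,0,0],[0,0,0],[0,0,0]],"grip":[1,1,1,1,1]}' 30
for i in 1 2; do python3 -m creep '{"translation":[[0.365,-0.6275,0],[0.365,-0.6275,0],[0.365,-0.6275,0],[0.365,-0.6275,0],[0.365,-0.6275,0]],"turn":[[0,0,0],[0,0,0],[0,0,0],[0,0,0],[0,0,0]],"grip":[1,1,1,1,1]}'; done
python3 -m creep '{"translation":[[0.365,-0.6275,0],[0.365,-0.6275,0],[0,0,0.6],[0,0,0]],"turn":[[0,0,0],[0,0,0],[0,0,0],[0,0,0]],"grip":[1,1,1,1]}'
```

```text
time_s: 0.78
tool_pos: [0.3158, -0.4524, 0.2222]
tool_rot: [-180.0, 0.0, 1.6]
force: [0.4, -0.1, -0.5]
grip_width: 0.0874
grasp_force: 0.0
time_s: 1.4
tool_pos: [0.4544, -0.1974, 0.2225]
tool_rot: [180.0, -0.0, 1.6]
force: [0.5, -0.4, 0.4]
grip_width: 0.0872
grasp_force: 0.0
time_s: 2.02
tool_pos: [0.5932, 0.0573, 0.2224]
tool_rot: [180.0, -0.0, 1.6]
force: [0.6, -0.7, -0.5]
grip_width: 0.0871
grasp_force: 0.0
time_s: 2.52
tool_pos: [0.6453, 0.1573, 0.1698]
tool_rot: [179.9, 0.5, 1.7]
force: [0.5, -1.1, 0.9]
grip_width: 0.0868
grasp_force: 0.0
```

```bash
python3 - <<'E'
from h import *
c=cam('wrist','w1'); o=env.get_obs(); print(o['tool_pos'].round(4),o['tool_rot'].round(2))
W=cloud(c)
for p,u,v in comps(W,.055,.075,(.58,.72,.08,.24),30): print(len(p),p.mean(0).round(4),rect(p))
k=[p for p,u,v in comps(W,.025,.040,(.67,.72,-.12,.36),8)]
if k: k=np.vstack(k); a=np.polyfit(k[:,1],k[:,0],1); print('fence',a,np.degrees(np.arctan(-a[0])),k[:,1].min(),k[:,1].max())
E
```

```text
[0.6469 0.1567 0.1727] [179.91   0.26   1.61]
1517 [0.6506 0.1596 0.0654] (array([649.6, 159.6]), array([42.3, 42. ]), 45.1)
fence [-0.03692117  0.70899425] 2.1144668069747796 -0.1161873213921313 0.3579033504901299
```

View pics/w1.png

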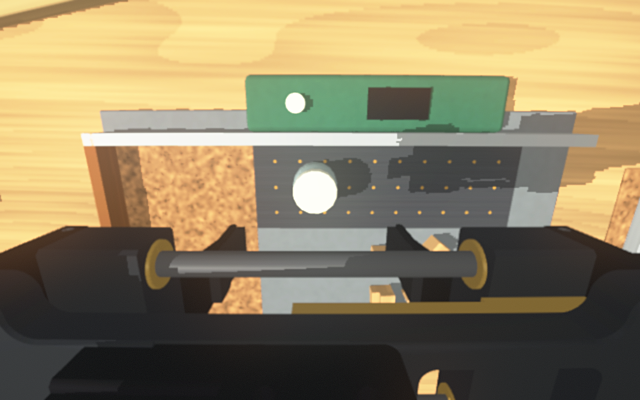

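The wrist view shows the jar lid centred at px (315,190), between the fingers and clear of the fence. It measures (0.650, 0.159), lid at z 0.065, which matches the other views.

```bash
python3 -m creep '{"translation":[[0.04,-0.03,0.6],[0,0,0.6],[0,0,0.44],[0,0,0.2],[0,0,0]],"turn":[[0,0,0],[0,0,0],[0,0,0],[0,0,0],[0,0,0]],"grip":[1,1,1,1,1]}' 30
python3 -m creep '{"translation":[[0,0,0],[0,0,0],[0,0,0],[0,0,0],[0,0,0]],"turn":[[0,0,0],[0,0,0],[0,0,0],[0,0,0],[0,0,0]],"grip":[0.4,0.4,0.4,0.4,0.4]}' 30
```

```text
time_s: 3.2
tool_pos: [0.6517, 0.1596, 0.028]
tool_rot: [180.0, -0.0, 1.6]
force: [-0.1, -0.4, 0.7]
grip_width: 0.0871
grasp_force: 0.0
time_s: 3.82
tool_pos: [0.6513, 0.1603, 0.0274]
tool_rot: [180.0, -0.0, 1.6]
force: [-0.4, -0.8, 0.9]
grip_width: 0.0462
grasp_force: 30.0
```

```bash
python3 -m creep '{"translation":[[0,0,-0.2],[0,0,-0.5],[0,0,-0.4],[-0.274,-0.3125,0],[-0.274,-0.3125,0]],"turn":[[0,0,0],[0,0,0],[0,0,0],[0,0,0],[0,0,0]],"grip":[0.4,0.4,0.4,0.4,0.4]}'
python3 -m creep '{"translation":[[-0.137,-0.3905,0],[-0.137,-0.3905,0],[-0.137,-0.3905,0],[-0.137,-0.3905,0],[-0.137,-0.3905,0]],"turn":[[0,0,0],[0,0,0],[0,0,0],[0,0,0],[0,0,0]],"grip":[0.4,0.4,0.4,0.4,0.4]}'
python3 -m creep '{"translation":[[-0.137,-0.39,0],[-0.137,-0.39,0],[-0.137,-0.39,0],[0,0,0],[0,0,0]],"turn":[[0,0,0],[0,0,0],[0,0,0],[0,0,0],[0,0,0]],"grip":[0.4,0.4,0.4,0.4,0.4]}'
```

```text
time_s: 4.45
tool_pos: [0.606, 0.2098, 0.1169]
tool_rot: [-180.0, -0.1, 1.6]
force: [0.2, 1.2, -1.4]
grip_width: 0.0467
grasp_force: 30.0
time_s: 5.08
tool_pos: [0.5464, 0.3649, 0.1163]
tool_rot: [-180.0, -0.0, 1.6]
force: [-0.5, 0.2, -0.9]
grip_width: 0.0468
grasp_force: 30.0
time_s: 5.7
tool_pos: [0.5116, 0.4559, 0.1157]
tool_rot: [180.0, -0.0, 1.6]
force: [0.8, -0.2, -0.8]
grip_width: 0.0465
grasp_force: 30.0
```

```bash
python3 -m creep '{"translation":[[0,0,0.5],[0,0,0.4],[0,0,0.18],[0,0,0.1],[0,0,0]],"turn":[[0,0,0],[0,0,0],[0,0,0],[0,0,0],[0,0,0]],"grip":[0.4,0.4,0.4,0.4,0.4]}'; python3 -c "
from h import *
cam('side','s1')
i=cv2.imread('pics/s1.png')[300:400,150:330]; cv2.imwrite('pics/s1c.png',cv2.resize(i,None,fx=4,fy=4))"
```

```text
time_s: 6.32
tool_pos: [0.5117, 0.4564, 0.0214]
tool_rot: [-180.0, -0.0, 1.6]
force: [-0.5, -0.1, -1.2]
grip_width: 0.0467
grasp_force: 30.0
```

View pics/s1c.png

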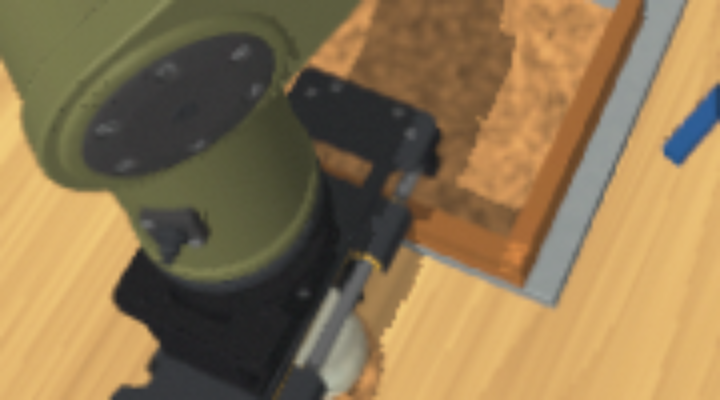

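The arm hides the jar in this view, so I lower by feel and release.

```bash
python3 -m creep '{"translation":[[0,0,0.03],[0,0,0.02],[0,0,0.015],[0,0,0]],"turn":[[0,0,0],[0,0,0],[0,0,0],[0,0,0]],"grip":[0.4,0.4,0.4,0.4]}'
python3 -m creep '{"translation":[[0,0,0],[0,0,0],[0,0,0],[0,0,0],[0,0,0]],"turn":[[0,0,0],[0,0,0],[0,0,0],[0,0,0],[0,0,0]],"grip":[0.6,0.65,0.7,0.72,0.72]}'
python3 -m creep '{"translation":[[0,0,-0.3],[0,0,-0.7],[0,0,-0.7],[0.1,0.7,0],[0.1,0.7,0]],"turn":[[0,0,0],[0,0,0],[0,0,0],[0,0,0],[0,0,0]],"grip":[0.72,0.72,0.72,0.8,1]}'
for i in 1 2; do python3 -m creep '{"translation":[[0.025,0.7,0],[0.025,0.7,0],[0.025,0.7,0],[0.025,0.7,0],[0.025,0.7,0]],"turn":[[0,0,0],[0,0,0],[0,0,0],[0,0,0],[0,0,0]],"grip":[1,1,1,1,1]}'; done
python3 - <<'E'
from h import *
c=cam('top'); W=cloud(c)
for p,u,v in comps(W,.045,.065,(.44,.58,.4,.52),30): print('jar',len(p),p.mean(0).round(4),rect(p))
for p,u,v in comps(W,.03,.043,(.45,.68,-.1,.22),30): print('blk',len(p),p.mean(0).round(4),rect(p))
E
```

```text
time_s: 6.88
tool_pos: [0.5113, 0.4565, 0.0165]
tool_rot: [180.0, -0.0, 1.6]
force: [-1.4, -1.2, 4.7]
grip_width: 0.0469
grasp_force: 30.0
time_s: 7.5
tool_pos: [0.5112, 0.4563, 0.0156]
tool_rot: [180.0, 0.0, 1.6]
force: [-0.5, 0.1, 1.2]
grip_width: 0.0621
grasp_force: 0.0
time_s: 8.12
tool_pos: [0.5309, 0.3452, 0.1548]
tool_rot: [-179.9, -0.2, 1.8]
force: [0.4, -1.5, -0.2]
grip_width: 0.073
grasp_force: 0.0
time_s: 8.75
tool_pos: [0.5489, 0.0639, 0.1539]
tool_rot: [180.0, -0.2, 1.7]
force: [1.3, 0.2, 0.4]
grip_width: 0.087
grasp_force: 0.0
time_s: 9.38
tool_pos: [0.5672, -0.2158, 0.1541]
tool_rot: [179.9, -0.2, 1.7]
force: [-0.2, -0.0, 0.7]
grip_width: 0.087
grasp_force: 0.0
jar 160 [0.5091 0.4536 0.0545] (array([509., 454.]), array([42.2, 39.1]), 2.3)
blk 87 [0.5685 0.0129 0.0375] (array([568.9,  13.5]), array([26. , 33.8]), 52.7)
blk 87 [0.5607 0.0676 0.0374] (array([561. ,  68.3]), array([34.7, 25.4]), 82.7)
blk 84 [0.5118 0.0216 0.0378] (array([512.5,  21.1]), array([34.1, 25.7]), 53.1)
blk 90 [0.5014 0.0683 0.0376] (array([501.7,  68.6]), array([33.9, 25.6]), 3.1)
```

```bash
python3 - <<'E'
from h import *
c=cam('wrist','w2'); W=cloud(c); o=env.get_obs(); print(o['tool_pos'].round(4),o['tool_rot'].round(2),o['qpos'].round(0))
for n,W in(('w',W),('t',cloud(cam('top')))):
  for p,u,v in comps(W,.066,.082,(.45,.64,-.3,-.2),20): print(n,'rib',len(p),p.mean(0).round(4),rect(p))
  for p,u,v in comps(W,.018,.027,(.40,.68,-.3,-.2),20): print(n,'bar',len(p),p.mean(0).round(4),rect(p))
E
```

```text
[ 0.5655 -0.2236  0.1532] [ 1.7971e+02 -7.0000e-02  1.0300e+00] [ 40.  17. -25.  94.   8.  70. -76.]
w rib 1330 [ 0.558  -0.2539  0.0749] (array([ 554.8, -254.6]), array([71.9, 16.2]), 0.2)
w rib 24 [ 0.4928 -0.2546  0.0749] (array([ 492.8, -254.3]), array([12.4,  2.8]), 89.9)
w bar 1996 [ 0.6045 -0.2523  0.0217] (array([ 573.6, -254.5]), array([154. ,  26.1]), 0.1)
w bar 490 [ 0.4462 -0.2545  0.0218] (array([ 446.3, -254.9]), array([31., 26.]), 0.1)
t bar 60 [ 0.5308 -0.2454  0.0219] (array([ 526.6, -245. ]), array([93.3,  6.6]), 0.2)
```

View pics/w2.png

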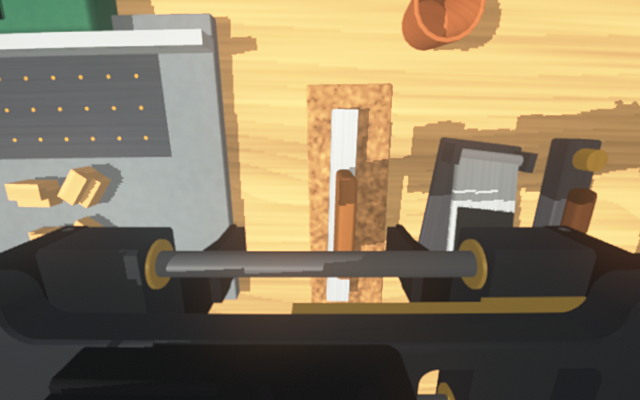

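Wrist view: the rib is upright at px (345,230) between the fingers, with the bar lying along the mat. The centre is (0.5413, -0.2548), yaw about 0.

```bash
python3 -m creep '{"translation":[[-0.31,0.38,0],[0,0,0.3],[0,0,0],[0,0,0]],"turn":[[0,0,0.008],[0,0,0],[0,0,0],[0,0,0]],"grip":[1,1,1,1]}'; python3 -c "
from h import *
o=env.get_obs(); print(o['tool_pos'].round(4),o['tool_rot'].round(2))"
```

```text
time_s: 10.02
tool_pos: [0.5437, -0.2438, 0.1292]
tool_rot: [180.0, -0.1, 0.4]
force: [-0.5, -0.8, 1.7]
grip_width: 0.0868
grasp_force: 0.0
[ 0.5437 -0.2438  0.1292] [ 1.8e+02 -9.0e-02  3.6e-01]
```

```bash
python3 -m creep '{"translation":[[-0.03,0.138,0],[0,0,0.5],[0,0,0.5],[0,0,0.2],[0,0,0]],"turn":[[0,0,0],[0,0,0],[0,0,0],[0,0,0],[0,0,0]],"grip":[1,1,1,1,1]}' 50
python3 -m creep '{"translation":[[0,0,0],[0,0,0],[0,0,0],[0,0,0],[0,0,0]],"turn":[[0,0,0],[0,0,0],[0,0,0],[0,0,0],[0,0,0]],"grip":[0,0,0,0,0]}'
python3 -m creep '{"translation":[[0,0,0],[0,0,-0.1],[0,0,-0.3],[0,0,0],[0,0,0]],"turn":[[0,0,0],[0,0,0],[0,0,0],[0,0,0],[0,0,0]],"grip":[0,0,0,0,0]}'
```

```text
time_s: 10.65
tool_pos: [0.5399, -0.2565, 0.0314]
tool_rot: [-180.0, 0.1, 0.2]
force: [-0.3, 0.5, 0.4]
grip_width: 0.087
grasp_force: 0.0
time_s: 11.28
tool_pos: [0.5402, -0.2565, 0.0319]
tool_rot: [180.0, -0.0, 0.2]
force: [-0.1, -0.1, -0.4]
grip_width: 0.0447
grasp_force: 0.0
time_s: 11.9
tool_pos: [0.5394, -0.2563, 0.0629]
tool_rot: [-180.0, 0.1, 0.2]
force: [-0.7, 0.5, -3.4]
grip_width: 0.0154
grasp_force: 50.0
```

```bash
python3 - <<'E'
from h import *
for n in('wrist','side','top'):
    W=cloud(cam(n)); 
    for p,u,v in comps(W,.018,.068,(.60,.70,-.29,-.22),15): print(n,len(p),p.mean(0).round(4),np.percentile(p[:,2],[10,50,90]).round(4),rect(p))
E
```

```text
wrist 3073 [ 0.6264 -0.2545  0.0239] [0.023  0.0238 0.0247] (array([ 625.7, -254.5]), array([51.1, 26.1]), 0.1)
side 109 [ 0.6253 -0.2545  0.0243] [0.0216 0.0245 0.0272] (array([ 625.1, -256.1]), array([50.2, 29.2]), 0.1)
top 65 [ 0.6398 -0.2536  0.0244] [0.0217 0.0244 0.0271] (array([ 638.9, -254.3]), array([23.9, 25.9]), 0.4)
```

The fingers only closed during the lift, so they caught the rib's top edge. I'll set it down and regrasp lower.

```bash
python3 -m creep '{"translation":[[0,0,0.026],[0,0,0],[0,0,0],[0,0,0],[0,0,0]],"turn":[[0,0,0],[0,0,0],[0,0,0],[0,0,0],[0,0,0]],"grip":[0,0.5,0.5,0.5,0.5]}'
python3 -m creep '{"translation":[[0,0,0.2],[0,0,0.15],[0,0,0],[0,0,0],[0,0,0]],"turn":[[0,0,0],[0,0,0],[0,0,0],[0,0,0],[0,0,0]],"grip":[0.5,0.5,0.5,0,0]}' 50
python3 -m creep '{"translation":[[0,0,0],[0,0,0],[0,0,0],[0,0,0],[0,0,0]],"turn":[[0,0,0],[0,0,0],[0,0,0],[0,0,0],[0,0,0]],"grip":[0,0,0,0,0]}'
python3 -m creep '{"translation":[[0,0,0],[0,0,0],[0,0,0],[0,0,0],[0,0,0]],"turn":[[0,0,0],[0,0,0],[0,0,0],[0,0,0],[0,0,0]],"grip":[0,0,0,0,0]}'
python3 - <<'E'
from h import *
for n in('wrist',):
    W=cloud(cam(n)); 
    for p,u,v in comps(W,.018,.068,(.60,.70,-.29,-.22),15): print(n,len(p),p.mean(0).round(4),np.percentile(p[:,2],[10,50,90]).round(4),rect(p))
E
```

```text
time_s: 12.68
tool_pos: [0.5403, -0.2565, 0.0619]
tool_rot: [180.0, -0.0, 0.2]
force: [-0.7, 0.1, 0.4]
grip_width: 0.0417
grasp_force: 0.0
time_s: 13.3
tool_pos: [0.5405, -0.2566, 0.0341]
tool_rot: [180.0, -0.0, 0.2]
force: [-0.5, 0.0, 0.2]
grip_width: 0.0305
grasp_force: 0.0
time_s: 13.92
tool_pos: [0.5404, -0.2566, 0.034]
tool_rot: [180.0, -0.0, 0.2]
force: [-0.3, -0.0, 1.9]
grip_width: 0.0158
grasp_force: 50.0
time_s: 14.55
tool_pos: [0.5404, -0.2566, 0.034]
tool_rot: [180.0, -0.0, 0.2]
force: [-1.5, 1.2, 5.2]
grip_width: 0.0158
grasp_force: 50.0
wrist 4106 [ 0.6266 -0.2547  0.0217] [0.0208 0.0217 0.0225] (array([ 625.9, -254.7]), array([51.6, 26.1]), 0.1)
```

```bash
python3 -m creep '{"translation":[[0,0,-0.3],[0,0,-0.4],[0,0,-0.4],[0,0,0],[0,0,0]],"turn":[[0,0,0],[0,0,0],[0,0,0],[0,0,-0.0508],[0,0,-0.0508]],"grip":[0,0,0,0,0]}'
python3 -m creep '{"translation":[[0,0,0],[0,0,0],[0,0,0],[0,0,0],[0,0,0]],"turn":[[0,0,-0.0508],[0,0,-0.0508],[0,0,-0.0508],[0,0,-0.0508],[0,0,-0.0508]],"grip":[0,0,0,0,0]}'
python3 -m creep '{"translation":[[0,0,0],[0,0,0],[0,0,0],[0.3,0,0],[0.6,0,0]],"turn":[[0,0,-0.0508],[0,0,-0.0508],[0,0,-0.0508],[0,0,0],[0,0,0]],"grip":[0,0,0,0,0]}'
python3 -m creep '{"translation":[[0.6,-0.2,0],[0.6,-0.2,0],[0.6,-0.2,0],[0.6,-0.2,0],[0.4,-0.1,0]],"turn":[[0,0,0],[0,0,0],[0,0,0],[0,0,0],[0,0,0]],"grip":[0,0,0,0,0]}'
python3 - <<'E'
from h import *
cam('wrist','w3'); c=cam('top','t3'); W=cloud(c); o=env.get_obs(); print(o['tool_pos'].round(4),o['tool_rot'].round(2),o['qpos'].round(0),o['grip_width'],o['grasp_force'])
for p,u,v in comps(W,.03,.043,(.45,.68,-.1,.22),30): print('blk',len(p),p.mean(0).round(4),rect(p))
E
```

```text
time_s: 15.22
tool_pos: [0.5393, -0.2561, 0.1206]
tool_rot: [-179.9, 0.1, 18.8]
force: [-0.3, -0.1, -3.2]
grip_width: 0.0155
grasp_force: 50.0
time_s: 15.85
tool_pos: [0.539, -0.256, 0.1199]
tool_rot: [-179.8, -0.0, 64.5]
force: [0.0, -0.2, -2.0]
grip_width: 0.0156
grasp_force: 50.0
time_s: 16.48
tool_pos: [0.537, -0.1847, 0.1203]
tool_rot: [-179.9, -0.1, 91.3]
force: [0.8, 2.1, -2.4]
grip_width: 0.0154
grasp_force: 50.0
time_s: 17.1
tool_pos: [0.4572, 0.0407, 0.1207]
tool_rot: [-179.9, 0.0, 91.7]
force: [1.0, -0.3, -3.0]
grip_width: 0.0158
grasp_force: 50.0
[0.4572 0.0427 0.1209] [-1.799e+02 -2.000e-02  9.198e+01] [ 42.   2. -51. 115.   2.  64.  -8.] 0.015572342085986431 49.99795823357999
blk 64 [0.5688 0.0107 0.0366] (array([567.5,   9.3]), array([21.3, 38.7]), 78.5)
```

View pics/w3.png

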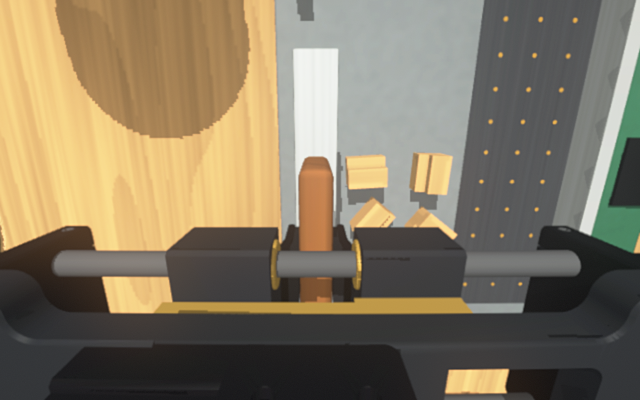

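```bash
python3 - <<'E'
from h import *
W=cloud(cam('side'))
for p,u,v in comps(W,.03,.043,(.45,.68,-.1,.22),20): print('blk',len(p),p.mean(0).round(4),rect(p))
for p,u,v in comps(W,.08,.118,(.40,.52,-.1,.2),20): print('bar',len(p),p.mean(0).round(4),rect(p),np.percentile(p[:,2],[5,50,95]).round(3))
E
```

```text
blk 105 [0.5667 0.0177 0.0379] (array([566.8,  14.8]), array([26.9, 38. ]), 54.4)
blk 104 [0.5101 0.0264 0.0379] (array([511.7,  22.3]), array([33.4, 28.5]), 51.1)
blk 125 [0.5587 0.0723 0.0373] (array([559.3,  70.7]), array([35.9, 27.1]), 88.0)
blk 111 [0.5032 0.0718 0.0374] (array([502.9,  70. ]), array([30.2, 27.5]), 4.4)
bar 430 [0.4507 0.1113 0.1082] (array([454.9,  78.6]), array([ 26.5, 153.8]), 1.8) [0.096 0.11  0.113]
```

Wrist view: the bar is parallel to the strip, clear of the four blocks on its right at px (365-455, 155-240). I'll lower it to just above the board and push.

```bash
python3 -m creep '{"translation":[[0,0,0.4],[0,0,0.4],[0,0,0.09],[0,0,0],[0,0,0]],"turn":[[0,0,0],[0,0,0],[0,0,0],[0,0,0],[0,0,0]],"grip":[0,0,0,0,0]}' 55
python3 -m creep '{"translation":[[0,0,0.02],[0,0,0],[0,0,0]],"turn":[[0,0,0],[0,0,0],[0,0,0]],"grip":[0,0,0]}'
```

```text
time_s: 17.88
tool_pos: [0.4608, 0.0373, 0.0516]
tool_rot: [179.9, 0.0, 91.6]
force: [1.0, 0.4, -1.8]
grip_width: 0.0157
grasp_force: 55.0
time_s: 18.25
tool_pos: [0.4598, 0.0373, 0.0491]
tool_rot: [180.0, 0.0, 91.6]
force: [-0.3, 0.7, -2.3]
grip_width: 0.0158
grasp_force: 55.0
```

```bash
for i in 1 2 3; do python3 -m creep '{"translation":[[0,0.1,0],[0,0.1,0],[0,0.1,0],[0,0.1,0],[0,0.1,0]],"turn":[[0,0,0],[0,0,0],[0,0,0],[0,0,0],[0,0,0]],"grip":[0,0,0,0,0]}' | egrep 'pos|force|width'; done; python3 - <<'E'
from h import *
W=cloud(cam('side','s4'))
for p,u,v in comps(W,.03,.043,(.45,.69,-.1,.3),20): print('blk',len(p),p.mean(0).round(4),rect(p))
i=cv2.imread('pics/s4.png')[150:350,180:400]; cv2.imwrite('pics/s4c.png',cv2.resize(i,None,fx=3,fy=3))
E
```

```text
tool_pos: [0.5002, 0.0386, 0.0487]
force: [0.0, 0.3, -2.6]
grip_width: 0.0157
grasp_force: 55.0
tool_pos: [0.5402, 0.0396, 0.0488]
force: [-1.0, 1.1, -2.3]
grip_width: 0.0157
grasp_force: 55.0
tool_pos: [0.5802, 0.0408, 0.0488]
force: [-0.7, -1.2, -2.6]
grip_width: 0.0157
grasp_force: 55.0
blk 601 [0.5976 0.0869 0.0373] (array([608.1,  78.7]), array([ 87.8, 152. ]), 1.4)
```

View pics/s4c.png

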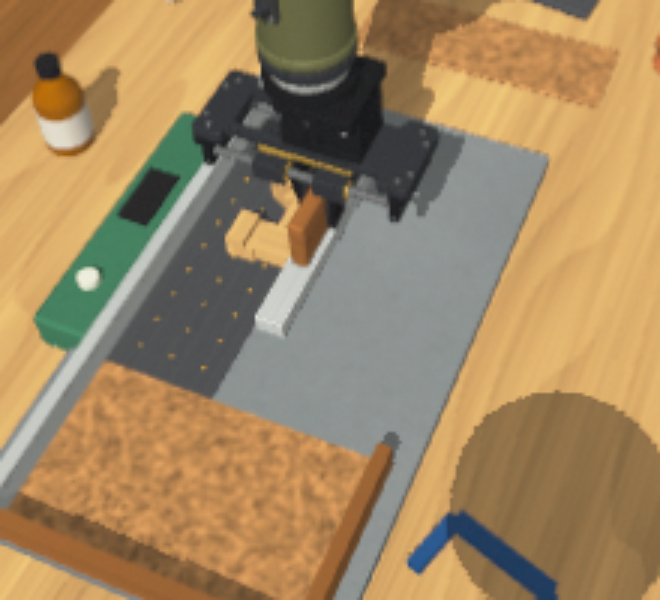

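The blocks are gathered ahead of the bar, whose front is almost at the strip's near edge (crop px about (260,320)). I'll push on another 18 mm, back off and look.

```bash
python3 -m creep '{"translation":[[0,0.08,0],[0,0.08,0],[0,0.065,0],[0,0,0],[0,0,0]],"turn":[[0,0,0],[0,0,0],[0,0,0],[0,0,0],[0,0,0]],"grip":[0,0,0,0,0]}'
python3 -m creep '{"translation":[[0,-0.15,0],[0,-0.3,0],[0,-0.1,-0.3],[0,-0.1,-0.5],[0,0,-0.2]],"turn":[[0,0,0],[0,0,0],[0,0,0],[0,0,0],[0,0,0]],"grip":[0,0,0,0,0]}'
python3 -m creep '{"translation":[[-0.6,0.3,0],[-0.6,0.3,0],[-0.6,0,0],[-0.6,0,0],[-0.6,0,0]],"turn":[[0,0,0],[0,0,0],[0,0,0],[0,0,0],[0,0,0]],"grip":[0,0,0,0,0]}'
python3 - <<'E'
from h import *
o=env.get_obs(); print(o['tool_pos'].round(4),o['tool_rot'].round(2),o['qpos'].round(0))
c=cam('top','t5'); W=cloud(c)
for p,u,v in comps(W,.03,.043,(.45,.693,-.1,.3),20): print('blk',len(p),p.mean(0).round(4),rect(p))
i=cv2.imread('pics/t5.png')[140:220,240:350]; cv2.imwrite('pics/t5c.png',cv2.resize(i,None,fx=7,fy=7,interpolation=cv2.INTER_CUBIC))
E
```

```text
time_s: 20.8
tool_pos: [0.5975, 0.0414, 0.0488]
tool_rot: [-180.0, 0.0, 91.6]
force: [0.6, -0.4, -2.8]
grip_width: 0.0158
grasp_force: 55.0
time_s: 21.42
tool_pos: [0.5458, 0.04, 0.1308]
tool_rot: [179.8, 0.1, 91.7]
force: [-1.0, -0.1, -3.0]
grip_width: 0.0154
grasp_force: 55.0
time_s: 22.05
tool_pos: [0.5999, -0.2002, 0.1278]
tool_rot: [-179.9, -0.0, 91.6]
force: [0.5, -0.2, -2.6]
grip_width: 0.0156
grasp_force: 55.0
[ 0.5999 -0.2002  0.1278] [-1.7994e+02 -1.0000e-02  9.1640e+01] [ 48.  25. -42.  91.  17.  70.   5.]
blk 29 [0.689  0.2565 0.0363] (array([688.8, 256.1]), array([ 2.5, 86.9]), 0.3)
blk 165 [0.6425 0.0719 0.0371] (array([640.8,  72. ]), array([57.9, 32.2]), 1.2)
blk 85 [0.6354 0.0014 0.0377] (array([635.7,   1.8]), array([34. , 25.2]), 31.8)
blk 75 [0.6237 0.0362 0.0386] (array([624.7,  36.7]), array([25.3, 31.7]), 2.3)
```

View pics/t5c.png

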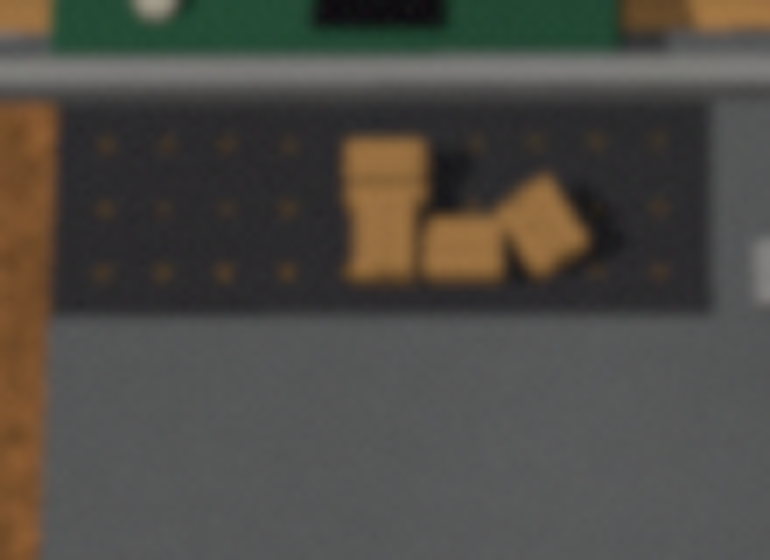

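All four blocks lie wholly on the dark strip (crop px x 340-590, y 135-285; the strip spans 55-710 by 100-310). Now I'll return the straightedge to the mat.

```bash
python3 -m creep '{"translation":[[-0.415,-0.375,0],[-0.415,-0.375,0],[0,0,0],[0,0,0],[0,0,0]],"turn":[[0,0,0],[0,0,0],[0,0,0.0554],[0,0,0.0554],[0,0,0.0554]],"grip":[0,0,0,0,0]}'
python3 -m creep '{"translation":[[0,0,0],[0,0,0],[0,0,0],[0,0,0],[0,0,0]],"turn":[[0,0,0.0554],[0,0,0.0554],[0,0,0.0554],[0,0,0.0554],[0,0,0.0554]],"grip":[0,0,0,0,0]}'
python3 -m creep '{"translation":[[0,0,0],[0,0,0.5],[0,0,0],[0,0,0],[0,0,0]],"turn":[[0,0,0.0554],[0,0,0],[0,0,0],[0,0,0],[0,0,0]],"grip":[0,0,0,0,0]}'
python3 - <<'E'
from h import *
o=env.get_obs(); print(o['tool_pos'].round(4),o['tool_rot'].round(2),o['grip_width'])
W=cloud(cam('wrist'))
for p,u,v in comps(W,.05,.10,(.60,.70,-.32,-.22),15): print(len(p),p.mean(0).round(4),np.percentile(p[:,2],[10,50,90]).round(4),rect(p))
for n,W in (('w',W),('t',cloud(cam('top')))):
  for p,u,v in comps(W,.001,.007,(.655,.68,-.33,-.2),15): print(n,'mat end',len(p),p.mean(0).round(4),rect(p))
E
```

```text
time_s: 22.72
tool_pos: [0.5418, -0.2666, 0.128]
tool_rot: [-179.9, 0.0, 61.4]
force: [0.7, 0.3, -2.6]
grip_width: 0.0156
grasp_force: 55.0
time_s: 23.35
tool_pos: [0.5419, -0.2664, 0.1279]
tool_rot: [-180.0, 0.1, 11.5]
force: [-0.1, -0.4, -2.8]
grip_width: 0.0157
grasp_force: 55.0
time_s: 23.98
tool_pos: [0.5435, -0.2671, 0.0904]
tool_rot: [179.9, -0.1, 1.9]
force: [1.2, -0.0, -2.6]
grip_width: 0.0153
grasp_force: 55.0
[ 0.5435 -0.2671  0.0904] [ 1.7993e+02 -1.2000e-01  1.9000e+00] 0.015261342469721762
4314 [ 0.6283 -0.2627  0.0781] [0.0772 0.0781 0.079 ] (array([ 627.2, -262.8]), array([55.1, 26.2]), 1.7)
w mat end 2026 [ 0.6664 -0.2607  0.0037] (array([ 666.7, -260.2]), array([23.3, 90.5]), 0.0)
t mat end 92 [ 0.6665 -0.237   0.004 ] (array([ 666.8, -234.5]), array([23.9, 55.1]), 1.0)
t mat end 48 [ 0.6684 -0.3033  0.0036] (array([ 667.3, -302.6]), array([33.3, 22.9]), 85.3)
```

```bash
python3 -m creep '{"translation":[[0,0,0.4],[0,0,0.2],[0,0,0.08],[0,0,0.02],[0,0,0]],"turn":[[0,0,0],[0,0,0],[0,0,0],[0,0,0],[0,0,0]],"grip":[0,0,0,0,0]}'
python3 -m creep '{"translation":[[0,0,0.012],[0,0,0],[0,0,0],[0,0,0],[0,0,0]],"turn":[[0,0,0],[0,0,0],[0,0,0],[0,0,0],[0,0,0]],"grip":[0,0,0.4,0.4,0.4]}'
python3 -m creep '{"translation":[[0,0,0],[0,0,0],[0,0,-0.3],[0,0,-0.5],[0,0,-0.4]],"turn":[[0,0,0],[0,0,0],[0,0,0],[0,0,0],[0,0,0]],"grip":[0.5,0.5,0.5,0.5,0.5]}'
```

```text
time_s: 24.7
tool_pos: [0.543, -0.267, 0.034]
tool_rot: [180.0, -0.1, 1.9]
force: [-2.2, 0.7, 3.2]
grip_width: 0.0153
grasp_force: 55.0
time_s: 25.32
tool_pos: [0.5426, -0.2669, 0.0319]
tool_rot: [180.0, -0.0, 1.9]
force: [0.8, -0.3, 0.1]
grip_width: 0.0334
grasp_force: 0.0
time_s: 25.95
tool_pos: [0.5427, -0.2668, 0.1293]
tool_rot: [180.0, -0.0, 1.9]
force: [1.0, -0.3, -0.4]
grip_width: 0.0435
grasp_force: 0.0
```

```bash
python3 -m creep '{"translation":[[-0.127,0.546,0],[-0.127,0.546,0],[-0.127,0.546,0],[0,0,0],[0,0,0]],"turn":[[0,0,0],[0,0,0],[0,0,0],[0,0,0],[0,0,0]],"grip":[0,0,0,0,0]}' 20
python3 - <<'E'
from h import *
o=env.get_obs(); print(o['tool_pos'].round(4),o['tool_rot'].round(2),o['grip_width'])
Wt=cloud(cam('top')); W=cloud(cam('wrist')); S=cloud(cam('side'))
for n,V in(('t',Wt),('w',W),('s',S)):
  for p,u,v in comps(V,.03,.043,(.45,.693,-.1,.22),30): print(n,'blk',len(p),p.mean(0).round(4),rect(p))
  for p,u,v in comps(V,.064,.082,(.45,.64,-.32,-.22),20): print(n,'rib',len(p),p.mean(0).round(4),rect(p))
  for p,u,v in comps(V,.018,.026,(.42,.68,-.30,-.2),40): print(n,'bar',len(p),p.mean(0).round(4),rect(p))
  for p,u,v in comps(V,.035,.068,(.42,.62,-.45,-.35),40): print(n,'ped',len(p),p.mean(0).round(4),rect(p))
E
```

```text
time_s: 26.58
tool_pos: [0.5166, -0.3979, 0.1277]
tool_rot: [-179.9, -0.0, 1.9]
force: [-0.2, 0.3, -0.7]
grip_width: 0.0037
grasp_force: 0.0
[ 0.5166 -0.3979  0.1277] [-1.7993e+02 -1.0000e-02  1.9100e+00] 0.0036849051627412277
t blk 167 [0.643  0.0719 0.0373] (array([640.8,  72. ]), array([58.6, 31.8]), 0.9)
t blk 87 [0.6347 0.0016 0.0375] (array([636. ,   1.9]), array([35.1, 25.4]), 30.8)
t blk 80 [0.6239 0.0367 0.0383] (array([624.5,  36.6]), array([25.4, 31.6]), 1.2)
t rib 200 [ 0.5444 -0.2648  0.0749] (array([ 544.9, -266.1]), array([99.3, 17.2]), 1.5)
t bar 369 [ 0.5388 -0.2641  0.0225] (array([ 545.9, -265.8]), array([217.1,  27.6]), 1.9)
t ped 193 [ 0.4861 -0.3943  0.0632] (array([ 487.5, -394. ]), array([62., 30.]), 84.9)
w rib 3199 [ 0.547  -0.2683  0.0735] (array([ 544.4, -266.2]), array([98.6, 16.8]), 1.8)
w bar 3832 [ 0.5771 -0.2679  0.0214] (array([ 554.9, -265.8]), array([199.6,  27.9]), 2.3)
w ped 6541 [ 0.5363 -0.3981  0.0482] (array([ 528.4, -398.2]), array([66.1, 95. ]), 84.6)
s blk 433 [0.6346 0.0501 0.0377] (array([641.5,  37.3]), array([ 62.4, 107.5]), 1.3)
s rib 207 [ 0.5423 -0.264   0.0741] (array([ 544.2, -267.8]), array([99.9, 21.6]), 2.6)
s bar 326 [ 0.5378 -0.2631  0.023 ] (array([ 544., -267.]), array([221. ,  30.9]), 2.0)
s ped 387 [ 0.5208 -0.3927  0.053 ] (array([ 526.6, -398. ]), array([ 70.6, 114. ]), 84.5)
```

Straightedge is centred on its mat (0.544, -0.266, yaw 1.9°) and the blocks haven't moved. Next is the pedal.

```bash
python3 -m creep '{"translation":[[0,0,0.4],[0,0,0.3],[0,0,0.12],[0,0,0],[0,0,0]],"turn":[[0,0,0],[0,0,0],[0,0,0],[0,0,0],[0,0,0]],"grip":[0,0,0,0,0]}'
python3 -m creep '{"translation":[[0,0,0.06],[0,0,0.06],[0,0,0.06],[0,0,0.06],[0,0,0]],"turn":[[0,0,0],[0,0,0],[0,0,0],[0,0,0],[0,0,0]],"grip":[0,0,0,0,0]}'
python3 -m creep '{"translation":[[0,0,0.05],[0,0,0.05],[0,0,0.03],[0,0,0]],"turn":[[0,0,0],[0,0,0],[0,0,0],[0,0,0]],"grip":[0,0,0,0]}'
```

```text
time_s: 27.35
tool_pos: [0.5172, -0.399, 0.0636]
tool_rot: [179.9, -0.1, 1.9]
force: [0.0, 0.9, 0.7]
grip_width: 0.0005
grasp_force: 0.0
time_s: 27.98
tool_pos: [0.5156, -0.3997, 0.0443]
tool_rot: [179.9, 0.1, 1.9]
force: [-3.7, 0.7, 8.7]
grip_width: 0.0004
grasp_force: 3.8
time_s: 28.48
tool_pos: [0.5146, -0.3997, 0.0339]
tool_rot: [180.0, 0.2, 1.8]
force: [-5.5, 0.8, 9.9]
grip_width: 0.0009
grasp_force: 4.7
```

```bash
python3 -m creep '{"translation":[[0,0,0.03],[0,0,0.02],[0,0,0]],"turn":[[0,0,0],[0,0,0],[0,0,0]],"grip":[0,0,0]}'
python3 -m creep '{"translation":[[0,0,0.02],[0,0,0.015],[0,0,0]],"turn":[[0,0,0],[0,0,0],[0,0,0]],"grip":[0,0,0]}'
```

```text
time_s: 28.85
tool_pos: [0.5145, -0.3997, 0.0302]
tool_rot: [179.9, 0.2, 1.8]
force: [-7.2, 2.0, 11.2]
grip_width: 0.0004
grasp_force: 5.4
time_s: 29.22
tool_pos: [0.5144, -0.3998, 0.0293]
tool_rot: [179.9, 0.2, 1.8]
force: [-9.9, 4.0, 20.9]
grip_width: 0.0009
grasp_force: 10.0
```

The force jumped to 21 N with almost no further travel, so the pedal is on its stop. I'll hold it there.

```bash
python3 -m creep '{"translation":[[0,0,0.005],[0,0,0],[0,0,0],[0,0,0],[0,0,0]],"turn":[[0,0,0],[0,0,0],[0,0,0],[0,0,0],[0,0,0]],"grip":[0,0,0,0,0]}'
python3 -m creep '{"translation":[[0,0,0],[0,0,0],[0,0,0],[0,0,0]],"turn":[[0,0,0],[0,0,0],[0,0,0],[0,0,0]],"grip":[0,0,0,0]}'
python3 -m creep '{"translation":[[0,0,-0.15],[0,0,-0.2],[0,0,-0.3],[0,0,-0.4],[0,0,-0.4]],"turn":[[0,0,0],[0,0,0],[0,0,0],[0,0,0],[0,0,0]],"grip":[0,0,0,0.5,0.5]}'
python3 - <<'E'
from h import *
o=env.get_obs(); print(o['tool_pos'].round(4),o['tool_rot'].round(2))
for n in('top','side'):
  V=cloud(cam(n))
  for p,u,v in comps(V,.03,.043,(.45,.693,-.1,.22),30): print(n,'blk',len(p),p.mean(0).round(4),rect(p))
  for p,u,v in comps(V,.035,.068,(.42,.62,-.45,-.35),40): print(n,'ped',len(p),p.mean(0).round(4),rect(p))
E
```

```text
time_s: 29.85
tool_pos: [0.5145, -0.3998, 0.0292]
tool_rot: [179.9, 0.2, 1.8]
force: [-10.3, 4.4, 21.7]
grip_width: 0.0008
grasp_force: 10.8
time_s: 30.35
tool_pos: [0.5145, -0.3997, 0.0292]
tool_rot: [179.9, 0.2, 1.8]
force: [-9.8, 3.5, 21.5]
grip_width: 0.0008
grasp_force: 10.8
time_s: 30.98
tool_pos: [0.516, -0.3987, 0.1422]
tool_rot: [-180.0, 0.0, 1.9]
force: [0.7, -0.5, -0.3]
grip_width: 0.0135
grasp_force: 0.0
[ 0.516  -0.3987  0.1422] [-1.7998e+02  3.0000e-02  1.8900e+00]
top blk 167 [0.6432 0.0715 0.0373] (array([641.1,  72.4]), array([31.8, 59.3]), 89.5)
top blk 86 [0.6348 0.0019 0.0373] (array([634.8,   1.8]), array([33.8, 26. ]), 34.8)
top blk 78 [0.6239 0.0363 0.038 ] (array([624.6,  36.8]), array([25.7, 31.7]), 2.0)
top ped 208 [ 0.487  -0.3946  0.0628] (array([ 489.5, -394.6]), array([62.6, 33.7]), 83.8)
side blk 438 [0.6338 0.049  0.0377] (array([640.2,  36.7]), array([ 60.1, 110.6]), 0.1)
side ped 389 [ 0.522  -0.3926  0.0528] (array([ 527.5, -397.7]), array([ 65.7, 116.9]), 84.7)
```

Pedal is back up and the blocks are still on the strip. Taking the straightedge again.

```bash
python3 -m creep '{"translation":[[0.13,-0.5455,0],[0.13,-0.5455,0],[0.13,-0.5455,0],[0,0,0],[0,0,0]],"turn":[[0,0,0],[0,0,0],[0,0,0],[0,0,0],[0,0,0]],"grip":[0.7,0.7,0.7,0.7,0.7]}' 55
python3 -m creep '{"translation":[[0,0,0],[0,0,0.5],[0,0,0.5],[0,0,0.3],[0,0,0.05]],"turn":[[0,0,0],[0,0,0],[0,0,0],[0,0,0],[0,0,0]],"grip":[0.7,0.7,0.7,0.7,0.7]}'
python3 -m creep '{"translation":[[0,0,0],[0,0,0],[0,0,0],[0,0,0],[0,0,0]],"turn":[[0,0,0],[0,0,0],[0,0,0],[0,0,0],[0,0,0]],"grip":[0,0,0,0,0]}'
python3 -m creep '{"translation":[[0,0,0],[0,0,0],[0,0,0],[0,0,0],[0,0,0]],"turn":[[0,0,0],[0,0,0],[0,0,0],[0,0,0],[0,0,0]],"grip":[0,0,0,0,0]}'
```

```text
time_s: 31.7
tool_pos: [0.5425, -0.2676, 0.1408]
tool_rot: [180.0, 0.1, 1.9]
force: [-0.5, -0.5, -0.3]
grip_width: 0.06
grasp_force: 0.0
time_s: 32.33
tool_pos: [0.5412, -0.2676, 0.0312]
tool_rot: [-179.9, 0.2, 1.8]
force: [0.0, 0.9, 0.3]
grip_width: 0.0611
grasp_force: 0.0
time_s: 32.95
tool_pos: [0.5433, -0.2669, 0.0338]
tool_rot: [180.0, -0.0, 1.9]
force: [-0.4, 0.7, -0.3]
grip_width: 0.0187
grasp_force: 0.0
time_s: 33.58
tool_pos: [0.5432, -0.267, 0.0337]
tool_rot: [180.0, -0.0, 1.9]
force: [-1.0, 0.5, 2.3]
grip_width: 0.0155
grasp_force: 55.0
```

```bash
python3 -m creep '{"translation":[[0,0,-0.3],[0,0,-0.4],[0,0,-0.4],[0.138,-0.34,0],[0.138,-0.54,0]],"turn":[[0,0,0.0017],[0,0,0],[0,0,0],[0,0,0],[0,0,0]],"grip":[0,0,0,0,0]}'
python3 -m creep '{"translation":[[0.138,-0.64,0],[0.138,-0.64,0],[0,-0.56,0],[0,0,0],[0,0,0]],"turn":[[0,0,0],[0,0,0],[0,0,0],[0,0,0],[0,0,0]],"grip":[0,0,0,0,0]}'
python3 - <<'E'
from h import *
o=env.get_obs(); print(o['tool_pos'].round(4),o['tool_rot'].round(2),o['qpos'].round(0))
W=cloud(cam('wrist','w6'))
for p,u,v in comps(W,.095,.125,(.62,.72,-.12,.05),15): print('bar',len(p),p.mean(0).round(4),rect(p),p[:,0].max())
for p,u,v in comps(W,.03,.043,(.58,.693,-.1,.22),30): print('blk',len(p),p.mean(0).round(4),rect(p))
k=[p for p,u,v in comps(W,.020,.040,(.68,.72,-.08,.25),8)]; k=np.vstack(k); a=np.polyfit(k[:,1],k[:,0],1); print('fence',a,len(k),np.percentile(k[:,0]-np.polyval(a,k[:,1]),[5,50,95]))
E
```

```text
time_s: 34.2
tool_pos: [0.5627, -0.1972, 0.1209]
tool_rot: [180.0, 0.0, 1.4]
force: [0.2, 1.5, -4.1]
grip_width: 0.0156
grasp_force: 55.0
time_s: 34.83
tool_pos: [0.5807, -0.0488, 0.1206]
tool_rot: [180.0, 0.1, 1.6]
force: [-0.3, -0.8, -1.3]
grip_width: 0.0157
grasp_force: 55.0
[ 0.5807 -0.0488  0.1206] [1.7996e+02 8.0000e-02 1.5900e+00] [ 31.  17. -33.  99.  10.  67. -94.]
bar 5025 [ 0.6602 -0.045   0.1086] (array([655.5, -45.2]), array([71.3, 26.1]), 1.5) 0.6913554533386935
blk 182 [0.6923 0.1929 0.0366] (array([692.3, 193.7]), array([ 0.8, 51.2]), 0.5)
blk 2619 [0.6443 0.0727 0.037 ] (array([641. ,  75.2]), array([35.6, 60.7]), 89.6)
blk 2453 [0.6297 0.0213 0.037 ] (array([627.9,  22.9]), array([38.3, 71.4]), 19.8)
fence [-0.02348609  0.70102228] 2027 [-0.00431397 -0.00365713  0.01187176]
```

View pics/w6.png

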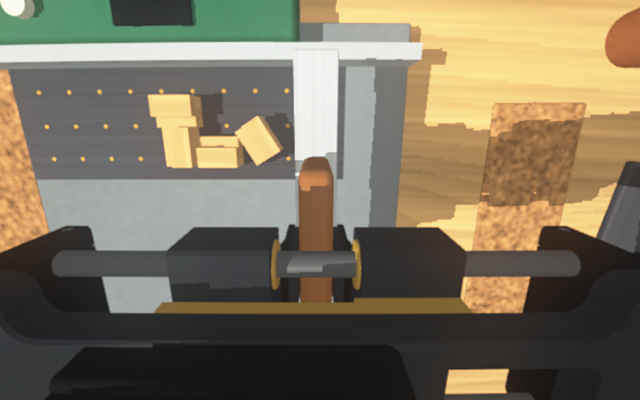

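Wrist view: the bar sits to the right of the four blocks (px 148-282, 93-167), and its far end is about 7 mm short of the fence. I'll lower and sweep towards the tray.

```bash
python3 -m creep '{"translation":[[0,0,0.4],[0,0,0.4],[0,0,0.1],[0,0,0],[0,0,0]],"turn":[[0,0,0],[0,0,0],[0,0,0],[0,0,0],[0,0,0]],"grip":[0,0,0,0,0]}'
for i in 1 2 3; do python3 -m creep '{"translation":[[0,-0.1,0],[0,-0.1,0],[0,-0.1,0],[0,-0.1,0],[0,-0.1,0]],"turn":[[0,0,0],[0,0,0],[0,0,0],[0,0,0],[0,0,0]],"grip":[0,0,0,0,0]}' |egrep 'pos|^force|width' ; done
python3 - <<'E'
from h import *
W=cloud(cam('side','s7'))
for p,u,v in comps(W,.03,.043,(.58,.688,-.1,.32),30): print('blk',len(p),p.mean(0).round(4),rect(p))
E
```

```text
time_s: 35.5
tool_pos: [0.5825, -0.0486, 0.0509]
tool_rot: [180.0, -0.1, 1.5]
force: [-0.2, -0.2, -2.0]
grip_width: 0.0156
grasp_force: 55.0
tool_pos: [0.5802, -0.0076, 0.0495]
force: [-0.4, -0.1, -1.5]
grip_width: 0.0156
tool_pos: [0.579, 0.0323, 0.0494]
force: [-0.1, -0.7, -2.9]
grip_width: 0.0157
tool_pos: [0.5779, 0.0724, 0.0495]
force: [-0.4, -0.6, -1.9]
grip_width: 0.0163
blk 36 [0.6825 0.078  0.0379] (array([682.2,  74.1]), array([28. , 10.9]), 89.5)
blk 415 [0.6443 0.1376 0.0374] (array([651.7, 139.9]), array([70. , 69.5]), 2.0)
```

```bash
for i in 1 2 3; do python3 -m creep '{"translation":[[0,-0.1,0],[0,-0.1,0],[0,-0.1,0],[0,-0.1,0],[0,-0.1,0]],"turn":[[0,0,0],[0,0,0],[0,0,0],[0,0,0],[0,0,0]],"grip":[0,0,0,0,0]}' |egrep 'pos|rot|^force|width' ; done
python3 - <<'E'
from h import *
W=cloud(cam('side','s8'))
for p,u,v in comps(W,.03,.043,(.45,.69,-.1,.38),30): print('blk',len(p),p.mean(0).round(4),rect(p))
i=cv2.imread('pics/s8.png')[200:400,160:360]; cv2.imwrite('pics/s8c.png',cv2.resize(i,None,fx=3,fy=3))
E
```

```text
tool_pos: [0.5768, 0.1124, 0.0495]
tool_rot: [180.0, -0.0, 1.6]
force: [-0.3, 0.0, -1.8]
grip_width: 0.016
tool_pos: [0.5757, 0.1523, 0.0495]
tool_rot: [180.0, -0.0, 1.6]
force: [0.6, -0.5, -2.8]
grip_width: 0.0157
tool_pos: [0.5746, 0.1923, 0.0494]
tool_rot: [180.0, 0.0, 1.6]
force: [-0.5, -0.8, -2.6]
grip_width: 0.0157
blk 129 [0.6782 0.2072 0.0379] (array([677.6, 207.8]), array([54. , 23.4]), 76.3)
blk 395 [0.5083 0.1941 0.0378] (array([521.9, 191.5]), array([114.5,  28.9]), 1.9)
blk 256 [0.6278 0.2714 0.0375] (array([631. , 266.8]), array([35.4, 52. ]), 1.9)
blk 61 [0.6876 0.3504 0.0365] (array([687.6, 349.9]), array([ 3.8, 56.8]), 1.0)
```

View pics/s8c.png

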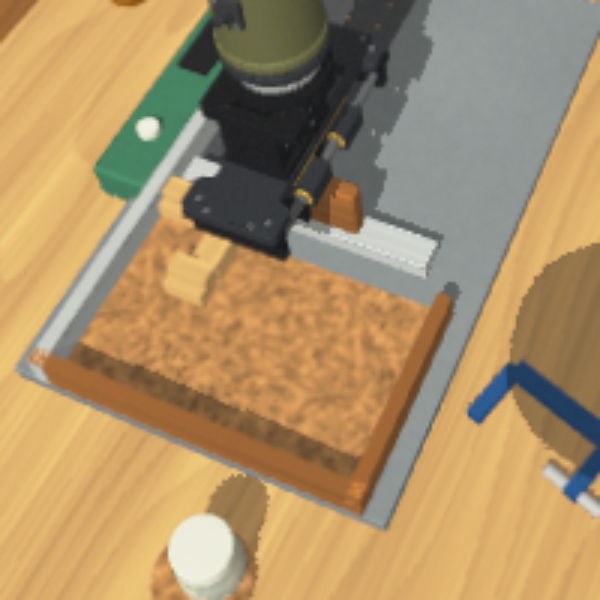

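The blocks are entering the tray and the bar's near end clears the tray wall. The jar stands on its coaster. I'll finish the sweep, back off and look.

```bash
python3 -m creep '{"translation":[[0,-0.1,0],[0,-0.1,0],[0,-0.1,0],[0,-0.1,0],[0,-0.1,0]],"turn":[[0,0,0],[0,0,0],[0,0,0],[0,0,0],[0,0,0]],"grip":[0,0,0,0,0]}'
python3 -m creep '{"translation":[[0,-0.05,0],[0,0,0],[0,0.15,0],[0,0.3,0],[0,0.2,-0.3]],"turn":[[0,0,0],[0,0,0],[0,0,0],[0,0,0],[0,0,0]],"grip":[0,0,0,0,0]}'
python3 -m creep '{"translation":[[0,0.4,-0.5],[-0.05,0.7,-0.2],[-0.05,0.7,0],[-0.05,0.7,0],[0,0.7,0]],"turn":[[0,0,0],[0,0,0],[0,0,0],[0,0,0],[0,0,0]],"grip":[0,0,0,0,0]}'
python3 - <<'E'
from h import *
o=env.get_obs(); print(o['tool_pos'].round(4),o['tool_rot'].round(2))
W=cloud(cam('top','t9'))
for p,u,v in comps(W,.03,.043,(.45,.69,.0,.36),20): print('blk',len(p),p.mean(0).round(4),rect(p),p[:,1].min().round(4))
i=cv2.imread('pics/t9.png')[135:245,185:295]; cv2.imwrite('pics/t9c.png',cv2.convertScaleAbs(cv2.resize(i,None,fx=5,fy=5,interpolation=cv2.INTER_CUBIC),alpha=1.5))
E
```

```text
time_s: 39.98
tool_pos: [0.5735, 0.2323, 0.0494]
tool_rot: [180.0, 0.0, 1.6]
force: [-0.9, -0.3, -3.4]
grip_width: 0.0158
grasp_force: 55.0
time_s: 40.6
tool_pos: [0.5735, 0.1799, 0.0716]
tool_rot: [179.8, 0.3, 1.5]
force: [0.2, -0.5, -3.7]
grip_width: 0.0157
grasp_force: 55.0
time_s: 41.22
tool_pos: [0.5691, -0.0758, 0.1298]
tool_rot: [179.9, -0.0, 1.5]
force: [0.9, 0.1, -2.7]
grip_width: 0.0154
grasp_force: 55.0
[ 0.5691 -0.0758  0.1298] [ 1.7993e+02 -1.0000e-02  1.5000e+00]
blk 355 [0.651  0.2875 0.0373] (array([651.8, 300.3]), array([ 74. , 112.1]), 1.3) 0.245
```

View pics/t9c.png

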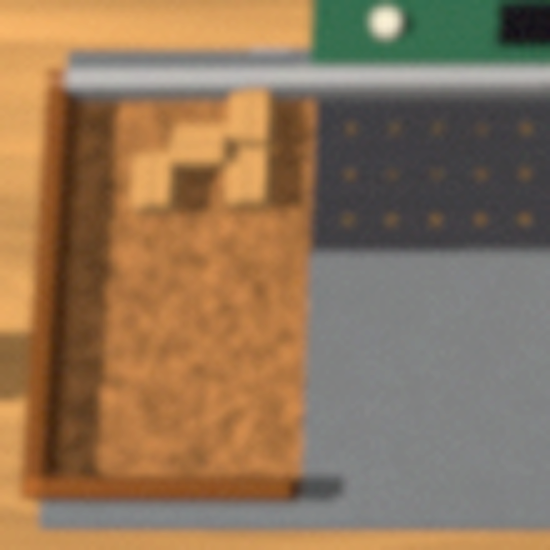

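All four blocks are wholly inside the tray (crop px x 130-272; tray opening at x about 315). Returning the straightedge.

```bash
python3 -m creep '{"translation":[[-0.06,0.6,0],[-0.06,0.6,0],[-0.06,0.6,0],[0,0,0],[0,0,0]],"turn":[[0,0,-0.0017],[0,0,0],[0,0,0],[0,0,0],[0,0,0]],"grip":[0,0,0,0,0]}'
```

```text
time_s: 41.9
tool_pos: [0.5595, -0.217, 0.1294]
tool_rot: [-180.0, 0.0, 1.8]
force: [-0.3, 1.2, -1.4]
grip_width: 0.0154
grasp_force: 55.0
```

```bash
python3 -m creep '{"translation":[[-0.226,0.616,0],[0,0,0.5],[0,0,0],[0,0,0]],"turn":[[0,0,0],[0,0,0],[0,0,0],[0,0,0]],"grip":[0,0,0,0]}'; python3 - <<'E'
from h import *
o=env.get_obs(); print(o['tool_pos'].round(4),o['tool_rot'].round(2),o['grip_width'])
W=cloud(cam('wrist'))
for p,u,v in comps(W,.05,.10,(.60,.70,-.32,-.22),15): print(len(p),p.mean(0).round(4),np.percentile(p[:,2],[10,50,90]).round(4),rect(p))
E
```

```text
time_s: 42.4
tool_pos: [0.5448, -0.2648, 0.0906]
tool_rot: [-180.0, -0.1, 2.1]
force: [-0.4, 0.9, -2.3]
grip_width: 0.0159
grasp_force: 55.0
[ 0.5448 -0.2648  0.0906] [-1.7997e+02 -7.0000e-02  2.0700e+00] 0.015940627455715166
4367 [ 0.6288 -0.2602  0.0786] [0.0777 0.0786 0.0795] (array([ 627.6, -260.2]), array([55.8, 26.1]), 1.9)
```

```bash
python3 -m creep '{"translation":[[-0.015,0.018,0.4],[0,0,0.2],[0,0,0.08],[0,0,0.02],[0,0,0]],"turn":[[0,0,0],[0,0,0],[0,0,0],[0,0,0],[0,0,0]],"grip":[0,0,0,0,0]}'
python3 -m creep '{"translation":[[0,0,0.012],[0,0,0],[0,0,0],[0,0,0],[0,0,0]],"turn":[[0,0,0],[0,0,0],[0,0,0],[0,0,0],[0,0,0]],"grip":[0,0,0.5,0.5,0.5]}'
python3 -m creep '{"translation":[[0,0,0],[0,0,0],[0,0,-0.3],[0,0,-0.6],[0,0,-0.6]],"turn":[[0,0,0],[0,0,0],[0,0,0],[0,0,0],[0,0,0]],"grip":[0.5,0.5,0.5,0.5,0.5]}'
python3 -m creep '{"translation":[[-0.1,0,-0.5],[-0.5,0,0],[-0.5,0,0],[0,0,0],[0,0,0]],"turn":[[0,0,0],[0,0,0],[0,0,0],[0,0,0],[0,0,0]],"grip":[0.5,0.5,0.5,0.5,0.5]}'
python3 - <<'E'
from h import *
o=env.get_obs(); print(o['tool_pos'].round(4),o['time_s'])
for n in('side','top'):
  V=cloud(cam(n,'f'+n))
  for p,u,v in comps(V,.064,.082,(.45,.64,-.32,-.22),20): print(n,'rib',len(p),p.mean(0).round(4),rect(p))
  for p,u,v in comps(V,.018,.027,(.42,.68,-.30,-.2),40): print(n,'bar',len(p),p.mean(0).round(4),rect(p))
  for p,u,v in comps(V,.03,.043,(.45,.69,.0,.37),20): print(n,'blk',len(p),p.mean(0).round(4),rect(p),p[:,1].min().round(4))
  for p,u,v in comps(V,.045,.065,(.44,.58,.41,.52),30): print(n,'jar',len(p),p.mean(0).round(4),rect(p))
E
```

```text
time_s: 43.08
tool_pos: [0.5432, -0.2683, 0.0343]
tool_rot: [180.0, -0.1, 1.9]
force: [-0.9, 0.9, -2.9]
grip_width: 0.0154
grasp_force: 55.0
time_s: 43.7
tool_pos: [0.5425, -0.2682, 0.0325]
tool_rot: [180.0, -0.0, 1.9]
force: [-0.6, -0.5, 0.4]
grip_width: 0.0378
grasp_force: 0.0
time_s: 44.32
tool_pos: [0.5422, -0.268, 0.1535]
tool_rot: [-180.0, 0.0, 1.9]
force: [0.6, -1.6, 0.6]
grip_width: 0.0434
grasp_force: 0.0
time_s: 44.95
tool_pos: [0.4552, -0.271, 0.1929]
tool_rot: [180.0, -0.1, 1.9]
force: [0.6, 0.3, -0.4]
grip_width: 0.0437
grasp_force: 0.0
[ 0.4552 -0.271   0.1929] 44.95
side rib 206 [ 0.5421 -0.2653  0.074 ] (array([ 543.3, -267.7]), array([98.9, 20.4]), 3.6)
side bar 361 [ 0.5403 -0.2647  0.023 ] (array([ 543.3, -267.8]), array([219.5,  30.8]), 1.6)
side blk 698 [0.6477 0.2883 0.0376] (array([651.3, 287.1]), array([ 77.3, 103.4]), 0.0) 0.2354
side blk 57 [0.6875 0.3487 0.0359] (array([687.8, 346.4]), array([ 3.3, 46.4]), 2.5) 0.3233
side jar 412 [0.5075 0.4574 0.0555] (array([508.5, 457.1]), array([41.9, 41.3]), 72.1)
top rib 134 [ 0.5607 -0.2659  0.0753] (array([ 561.3, -266.9]), array([67. , 16.9]), 1.5)
top bar 191 [ 0.6109 -0.2618  0.0227] (array([ 590.9, -265.6]), array([127.9,  26.1]), 2.1)
top blk 365 [0.6522 0.2884 0.0375] (array([651.8, 306.5]), array([ 75.4, 125.3]), 1.2) 0.2446
top jar 161 [0.5093 0.4532 0.0549] (array([509.9, 454.1]), array([40.8, 40. ]), 1.6)
```

View pics/fside.png

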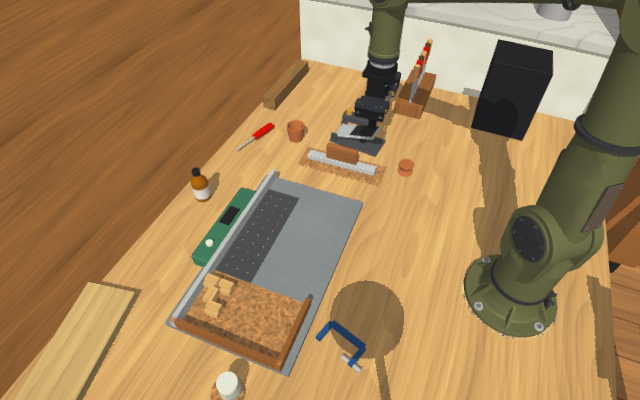

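The final side view shows the blocks in the tray at px (205-235, 275-315), the straightedge upright on its mat (342,160), the jar on its coaster (229,385), and the robot clear of everything.

```bash
python3 -c "
from cell import env
print(env.sign_off())"
```

```text
the job is handed in; nothing more can be done
None
```

The job is done and handed in at about 45 s: the jar stands on its coaster, the four blocks were marked on the strip and are now wholly inside the tray, and the straightedge stands along the middle of its mat.

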